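Fit the spice grinder's bayonet lid and hold it at the pulse mark

ROBOT

A 6-joint arm with a two-finger parallel gripper is mounted at the origin on a cart in front of the work surface, level with it; the furniture and walls round the work are solid. World frame = base frame: x ahead of the robot, y to its left, z up, the work surface at z = 0. Lengths are in mm, angles in rad, forces in N, time in s.
With the tool pointing down it reaches from about 350 to 875 mm from the base axis. Payload 4.2 kg.
Tool frame: the origin (TCP) lies between the finger pads; the fingertips stand 19 mm ahead of it and the grasp point (between the pads) is the TCP; y points along the fingers, z is the direction in which the jaws open and shut, and the axes are right-handed (so a half turn about y gives the same grasp; the last joint's range is limited). The gripper opens to 85 mm and grips with 20 to 120 N. Pads are 22 mm wide; open, the fingers measure 114 mm over their backs; the gripper's body (76 mm by 85 mm) begins 54 mm behind the grasp point. The pads swing forward as they close: fully open they stand 13 mm farther back than shut.
Start: joints at [-0.972, 0.385, 0.008, 0, -1.194, -0.259], TCP at [208.326, -589.236, 250.312] pointing down, gripper open.
Joint ranges: [-3.14, 3.14], [-1.21, 2.06], [-1.07, 1.41], [-3.16, 2.05], [-2.99, -0.16], [-3.1, 3.1]. Speed limits (rad/s): [2.79, 2.79, 3.14, 3.14, 3.14, 3.14].

INTERFACE

Orientations are given as a unit quaternion [x, y, z, w].
In Python, from bench import arm gives the robot as it stands.
- The arm moves only by the shell command python3 -m inch 'ROWS'. ROWS is JSON, a list of rows, each a list of 7 numbers: the opening, from 0 (shut) to 1 (fully open), then the shift along the tool's x, y, z in cm, then the turn, a rotation vector about the tool's x, y, z in degrees. A call has 1 to 20 rows; each row is the pose to reach, as a shift and turn from the pose commanded when the call began, along the tool's axes at that moment; what a row does not reach only later rows make up. A row lasts 1/12 s, in which the tool goes at most 41.7 mm and 7.16 degrees, less where a joint would pass 70% of its speed; a pose out of reach is approached as far as the arm can. A call with a gripper value outside its range is refused whole. The fingers move at their own pace and stop on an object; the grip force is fixed at half the most. Time passes only in rows, so rows that repeat a pose let the fingers close. It gives the time, the measured TCP pose, the force and the opening at its end, in the units of the state.
- arm.read_state(): the state, without advancing time (a new reading comes with each control period).
- arm.get_image(name): name is "scene" or "side" or "wrist"; returns the picture (420x560x3 uint8, red, green, blue); there is no depth.
- arm.camera_params(name): a dict with "fx", "fy", "cx", "cy" (pixels), "D" ([k1, k2, p1, p2, k3] as OpenCV has them; the pictures are not rectified), "rvec" (rotation vector, rad) and "tvec" (3), from world to camera coordinates, as OpenCV has them. Camera axes: x right, y down, z forward; pixel columns grow to the right and rows downward; lengths in mm; the calibration is good to about 2 mm. A picture is of the moment at which its call begins: read the wrist's pose just before it. camera_params takes no time and is no camera call; for the wrist camera it gives the pose at the moment of the call.
- arm.job_done(): hands the job in, once; it reports no verdict.
Trained networks look in the newest picture that a camera, given by its name, has taken for a name from the list of things; names that differ only in an ending like _2 or _b are one class to them, and where a whole thing is asked for, a point or a joint stands for the part that bears it (a point fixed in the world has none). Each returns a list of dicts, best first, with "conf" (0 to 1); they miss things now and then, are a little off and sometimes report something else, mostly with a low value. They report only what shows in the picture. A call takes as long as a camera call. They do not tell look-alikes from the thing itself.
- arm.masks_of(label, camera): "mask" (420x560 bool, what is visible of it) and "extent" ([left, top, width, height] in pixels, round what is visible of it).
The state is a dict: "clock": time; "joints": joint angles; "joint_vel": joint speeds; "joint_efforts": joint torques, N m; "position": TCP position; "ee_rot": TCP orientation; "contact_force": force on the tool from outside, world axes, zero at the start; "wrist_torque": the same for the moment, N m; "gripper_width": finger opening in mm.
Only numpy, scipy, OpenCV 4.12 (cv2) and the standard library are available. Lean on these libraries where they do the work, as an engineer would, in place of code of your own. Each camera call takes 0.05 s, during which the arm holds its last target.

TASK

Swing the filling funnel of the spice grinder a quarter turn anticlockwise (seen from above) on its stiff arm, so that it stays clear of the mouth, then set the lid fully down into the grinder with its two lugs through the two notches. Twist the lid clockwise about 35 degrees, until its bar grip points at the single-ridge pulse marks, half-way to the lock and before it clicks, and finish still holding it there against its return spring. Do not disturb the spice jar, the honey jar or the mug.

Things in the scene. Friction and masses are not known exactly. Their poses are not given: they have to be found in the camera images.
- lid_center (a point): grey plastic grinder lid, loose on the worktop, right way up, z up, 63 mm tall; this point: its axis, half-way up. Above: a flange 82 mm across, its top 2.5 mm below this point, and on it an upright bar grip from there to 31.5 mm above this point, 56 mm long along y, 14 mm thick along x. Same after half a turn. Grasp the bar from above, closing along x
- lid: the same lid, about 0.15 kg, same axes, origin at the centre of its flat underside. A round plug 64 mm across rises 24 mm to the flange (5 mm thick). Two lugs stand out from the plug at +y and -y, under the bar's ends: 8 mm wide, reaching 39 mm from the axis, 4 to 10 mm above the underside
- socket (a point): floor centre of the round socket in the fixed white grinder base, 50 mm above the worktop; z up. The rim is 22 mm higher, its mouth 69 mm across, with two 14 mm wide notches at +y and -y that let the lugs down to the floor (lid centre then 31.5 mm above this point). So the lid goes in with its y axis along the socket's y, either way round, then turns under the rim
- grinder: the same base, origin on the worktop under the socket, same axes. Rim 110 mm across. Black ridges on the rim, on both sides: one (pulse) 35 degrees clockwise from each notch seen from above, two (lock) at 70 degrees. The funnel's post stands 120 mm from the centre (69 mm along x, 98 mm along -y); it ends 112 mm above the worktop
- drive_ring (a joint): angle of the sprung ring that the lid's lugs drop into and turn: 0 at the notches, growing clockwise seen from above; lags the lid by up to 0.06 rad. Pulse is 0.61 rad; hard stop (lock) 1.24. A sprung catch resists from about 0.8, and the lid clicks past it before 1.05. The return spring pushes back with 0.06 N m at 0 and 0.15 at pulse, so a released lid turns back
- funnel_arm (a joint): angle of the stiff arm that carries the metal funnel: near 0 the funnel stands over the socket; grows as it swings anticlockwise seen from above, from -0.3 to 2.2 rad; 1.57 is a quarter turn. It stays where it is left; about 3.5 N at the knob moves it
- funnel_knob (a point): point on the axis of the round upright knob on the funnel arm, 18 mm thick, 70 mm from the pivot, 128 mm above the worktop. The knob reaches from 20 mm below to 20 mm above this point; below it is the arm, a bar 14 mm wide. The funnel, 70 mm across, rim 18 mm below this point, is centred 50 mm farther out. Grasp the knob from above, any way round
- funnel_pivot (a point): point on the vertical pivot axis of the funnel arm, at the height of funnel_knob
- spice_jar: bystander: small glass spice jar, 45 mm across, 106 mm tall; origin at the centre of its underside; leave it alone
- honey: bystander: honey jar, 66x72 mm, 102 mm tall; origin at the centre of its underside; leave it alone
- mug: bystander: white mug with a dark band, 90x128 mm with its handle, 107 mm tall; origin at the centre of its underside; leave it alone
Things that resemble listed ones, but are neither listed nor needed, are in the scene too. What is shaped like the lid but pink is not meant.

How it is judged (in metres and radians):
On the way, in this order (a step that is already met when the one before it is completed fails the run):
1. the funnel is swung clear of the mouth and stays (value of joint funnel_arm above 1.2 rad and velocity of joint funnel_arm below 0.05 rad/s and contact force between the fingers and grinder below 0.1 N), for 0.2 s.
2. the lid is seated in the socket, lugs through the notches, not yet turned (z of lid_center in the frame of socket below 0.0355 m and horizontal distance between lid_center and socket below 0.005 m and angle between lid_center's own z axis and vertical below 0.07 rad and value of joint drive_ring below 0.3 rad), for 0.1 s.
At the end, for the whole second after the job is handed in: The lid is seated (within 4 mm of fully down, 5 mm of centred, upright within 4 degrees), the drive ring is held between 0.44 and 0.78 rad by fingers gripping the lid (contact over 1 N), and the funnel arm stands at more than 1.2 rad (z of lid_center in the frame of socket below 0.0355 m and horizontal distance between lid_center and socket below 0.005 m and angle between lid_center's own z axis and vertical below 0.07 rad and value of joint drive_ring between 0.44 and 0.78 rad and contact force between the fingers and lid above 1 N and value of joint funnel_arm above 1.2 rad); the arm keeps its last pose, push and grip.
It fails at once if the lid is turned on to the lock click (value of joint drive_ring above 1.05 rad).
It fails at once if the spice jar is disturbed (moved over 30 mm or tipped) (distance of spice_jar from where it was at the start of the episode above 0.03 m or angle between spice_jar's own z axis and vertical above 0.4 rad).
It fails at once if the honey jar is disturbed (moved over 30 mm or tipped) (distance of honey from where it was at the start of the episode above 0.03 m or angle between honey's own z axis and vertical above 0.4 rad).
It fails at once if the mug is disturbed (moved over 30 mm or tipped) (distance of mug from where it was at the start of the episode above 0.03 m or angle between mug's own z axis and vertical above 0.4 rad).
It also fails if it takes over 56 s, if anything falls off the work surface, if the arm or the gripper's body presses on something with over 40 N, if the wrist force passes 120 N, or if a joint passes its speed limit or range.

## Working session

There is one attempt and no reset: what is moved stays moved. The work goes in short steps, Python scripts to look and compute and a shell command to move; the robot and the scene stay as the last step left them, time stands still between calls to the robot, and variables do not carry over. Pictures are saved under pics/ and viewed, and the job is handed in when it is done.

```bash
ls; mkdir -p pics; python3 - <<'E'
from bench import arm
import cv2
s=arm.read_state()
print(s)
for n in ("scene","side","wrist"):
    im=arm.get_image(n); cv2.imwrite(f"pics/{n}0.png",im[:,:,::-1])
    print(n,arm.camera_params(n))
E
```

```text
pics
{'clock': 0.0, 'joints': array([-9.72390130e-01,  3.85592464e-01,  6.60008199e-03, -5.15913536e-04,
       -1.19400732e+00, -2.58571233e-01]), 'joint_vel': array([ 9.05671045e-04, -9.43609796e-06, -9.76883254e-05, -2.13058506e-04,
        2.34440741e-04,  2.98351407e-05]), 'joint_efforts': array([ 5.87542927e-04, -3.92287838e+01,  1.88400203e+01,  4.18596178e+00,
       -4.61930176e-03, -1.92305708e-05]), 'position': array([ 208.1510664 , -588.73134645,  249.18728553]), 'ee_rot': array([-0.69615545, -0.1193366 ,  0.11967554,  0.6977135 ]), 'contact_force': array([-0.42407594, -0.27233579, -0.23499055]), 'wrist_torque': array([ 0.06287026, -0.02276484,  0.01869301]), 'gripper_width': 85.06893177807996}
scene {'fx': 497.5674857921152, 'fy': 497.5674857921152, 'cx': 285.0987038158905, 'cy': 211.61508732451156, 'D': array([-0.08864074,  0.        ,  0.        ,  0.        ,  0.        ]), 'rvec': array([ 0.85530752, -2.48268628,  1.15833259]), 'tvec': array([ 521.58639501,  224.72606309, 1219.81918124])}
side {'fx': 388.74964842294895, 'fy': 388.74964842294895, 'cx': 278.4570793676171, 'cy': 214.8036993186276, 'D': array([0.01081731, 0.        , 0.        , 0.        , 0.        ]), 'rvec': array([ 0.36906619, -2.57704981,  1.52210727]), 'tvec': array([ 559.55045962,   96.78735031, 1073.5983852 ])}
wrist {'fx': 335.56108607985465, 'fy': 335.56108607985465, 'cx': 278.5654689802088, 'cy': 212.18314446407177, 'D': array([-0.06854699,  0.        ,  0.        ,  0.        ,  0.        ]), 'rvec': array([-1.69884007, -2.40303574, -0.37563485]), 'tvec': array([624.17207696, -39.13312689, 381.52938746])}
```

View pics/scene0.png

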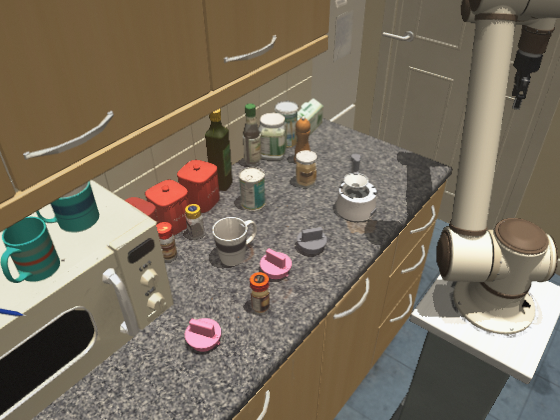

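View pics/side0.png

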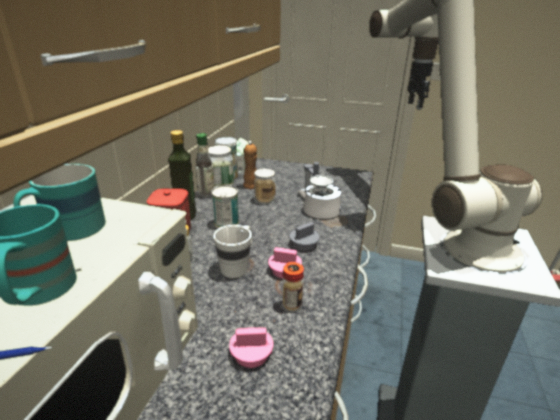

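View pics/wrist0.png

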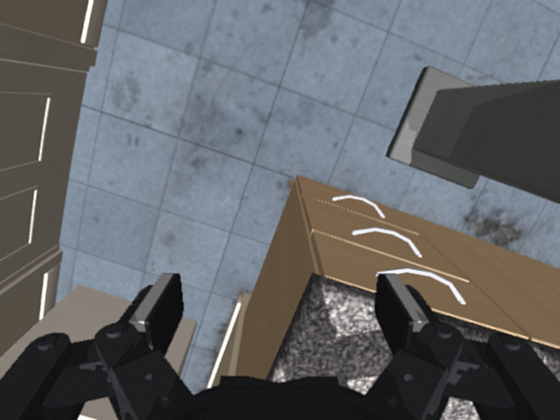

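The scene picture shows the grey lid at about (312,241), the grinder with the funnel over it at (356,198), and pink decoys at (275,264) and (203,334). The mug is at (231,242), and a red-capped jar is at (260,293).

```bash
cat > h.py <<'E'
import numpy as np,cv2
from bench import arm
from scipy.spatial.transform import Rotation as R
def cam(n,p=None):
    p=p or arm.camera_params(n)
    K=np.array([[p['fx'],0,p['cx']],[0,p['fy'],p['cy']],[0,0,1.]])
    return K,np.array(p['D']),np.array(p['rvec']),np.array(p['tvec'])
def proj(c,P): 
    K,D,r,t=c; return cv2.projectPoints(np.atleast_2d(np.array(P,float)),r,t,K,D)[0][:,0]
def ray(c,uv):
    K,D,r,t=c; u=cv2.undistortPoints(np.array([[uv]],float),K,D)[0,0]
    Rm=cv2.Rodrigues(r)[0]; return -Rm.T@t, Rm.T@np.array([u[0],u[1],1])
def onz(c,uv,z):
    o,d=ray(c,uv); return o+d*(z-o[2])/d[2]
def tri(cs,uvs):
    A=np.zeros((3,3));b=np.zeros(3)
    for c,uv in zip(cs,uvs):
        o,d=ray(c,uv); d/=np.linalg.norm(d); M=np.eye(3)-np.outer(d,d); A+=M;b+=M@o
    return np.linalg.solve(A,b)
def save(n,name,crop=None,k=1):
    im=arm.get_image(n); 
    if crop: x,y,w,h=crop; im=im[y:y+h,x:x+w]
    im=cv2.resize(im,None,fx=k,fy=k,interpolation=cv2.INTER_CUBIC); cv2.imwrite('pics/'+name,im[:,:,::-1]); return im
def cen(m):
    ys,xs=np.nonzero(m); return xs.mean(),ys.mean()
E
python3 - <<'E'
from h import *
for n in ("scene","side"):
    c=cam(n)
    for l in ("lid","grinder","funnel_arm","funnel_knob","drive_ring","spice_jar","honey","mug"):
        for d in arm.masks_of(l,n):
            if d['conf']<.2: continue
            e=d['extent']; u=cen(d['mask'])
            print(n,l,round(d['conf'],2),e,np.round(u),'z0 at bottom',np.round(onz(c,(e[0]+e[2]/2,e[1]+e[3]),0)[:2]),'z30',np.round(onz(c,u,30)[:2]))
save("scene","sc_a.png",(270,130,140,130),5)
save("side","si_a.png",(260,140,110,120),5)
E
```

```text
scene lid 0.79 [295.8, 228.3, 31.9, 24.2] [312. 240.] z0 at bottom [461. 138.] z30 [472. 124.]
scene lid 0.7 [258.3, 248.5, 32.6, 29.5] [276. 264.] z0 at bottom [482. 273.] z30 [493. 255.]
scene lid 0.62 [185.7, 316.8, 37.0, 35.2] [203. 334.] z0 at bottom [466. 546.] z30 [486. 527.]
scene grinder 0.7 [335.6, 154.2, 40.7, 66.5] [356. 195.] z0 at bottom [436. -49.] z30 [ 483. -120.]
scene funnel_arm 0.9 [345.8, 155.4, 22.9, 34.6] [355. 175.] z0 at bottom [ 511. -177.] z30 [ 539. -205.]
scene funnel_knob 0.69 [343.1, 152.0, 28.2, 34.6] [355. 175.] z0 at bottom [ 520. -192.] z30 [ 539. -208.]
scene drive_ring 0.46 [346.9, 188.6, 21.5, 10.8] [357. 193.] z0 at bottom [ 485. -137.] z30 [ 484. -128.]
scene spice_jar 0.56 [249.6, 271.2, 20.3, 43.8] [260. 293.] z0 at bottom [436. 389.] z30 [463. 355.]
scene honey 0.57 [293.6, 148.5, 24.1, 41.8] [306. 169.] z0 at bottom [638. -75.] z30 [ 682. -136.]
scene mug 0.76 [213.5, 216.5, 44.1, 50.3] [232. 239.] z0 at bottom [588. 306.] z30 [644. 255.]
side lid 0.96 [232.3, 329.0, 39.9, 38.7] [251. 346.] z0 at bottom [476. 550.] z30 [487. 528.]
side lid 
[... 379 characters left out ...]
97.]
side funnel_knob 0.87 [302.3, 160.8, 30.3, 30.1] [317. 176.] z0 at bottom [ 503. -236.] z30 [ 517. -297.]
side drive_ring 0.68 [215.2, 224.6, 38.6, 55.5] [233. 249.] z0 at bottom [601. 321.] z30 [636. 238.]
side drive_ring 0.45 [314.6, 189.5, 17.4, 6.5] [323. 193.] z0 at bottom [ 476. -201.] z30 [ 472. -164.]
side spice_jar 0.77 [283.2, 257.8, 19.7, 53.4] [292. 286.] z0 at bottom [440. 384.] z30 [454. 338.]
side honey 0.9 [253.4, 169.4, 20.0, 35.5] [264. 186.] z0 at bottom [655. -75.] z30 [ 678. -154.]
side mug 0.95 [216.1, 224.3, 36.5, 54.3] [233. 249.] z0 at bottom [604. 316.] z30 [636. 239.]
side mug 0.42 [290.0, 222.2, 26.2, 26.8] [304. 237.] z0 at bottom [472. 141.] z30 [473. 125.]
```

View pics/sc_a.png

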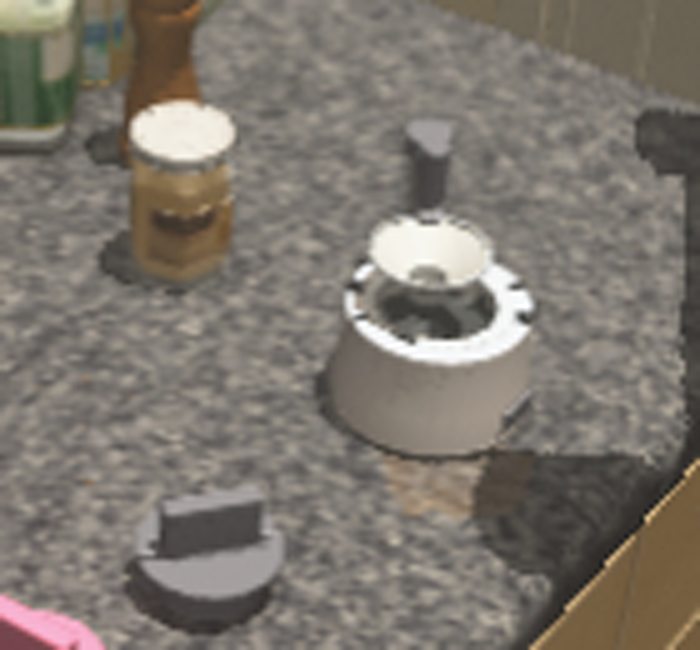

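View pics/si_a.png

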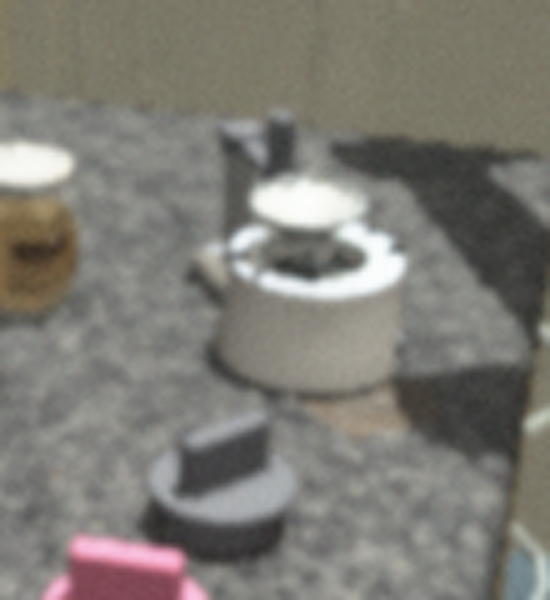

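```bash
python3 - <<'E'
from h import *
a,b=cam("scene"),cam("side")
print('grinder rim',onz(a,(358,192),72),onz(b,(260+319/5,140+256/5),72),tri((a,b),((358,192),(323.8,191.2))))
print('knob side',onz(b,(316.4,168.5),128))
print('funnel',tri((a,b),((270+432/5,130+252/5),(260+308/5,140+204/5))))
print('post top scene',onz(a,(270+430/5,130+130/5),112), 'side',onz(b,(260+245/5,140+132/5),112))
print('lid',tri((a,b),((312.3,240.5),(304.3,236.5))))
# bar ends top
for z in(63,):
  print([onz(a,(270+u/5,130+v/5),z)[:2].round() for u,v in((163,510),(262,488))],[onz(b,(260+u/5,140+v/5),z)[:2].round() for u,v in((182,445),(268,415))])
s=arm.read_state();Rm=R.from_quat(s['ee_rot']).as_matrix();print(Rm.round(3))
w=cam("wrist");o,d=ray(w,(280,210));print(o,d, 'cam in tool',Rm.T@(o-s['position']),Rm.T@d)
E
```

```text
grinder rim [460.19918525 -85.87155377  72.        ] [459.99282572 -89.03255571  72.        ] [458.98013248 -83.17867944  74.55672993]
knob side [ 495.05857489 -130.10228534  128.        ]
funnel [469.60709443 -86.48812327 108.12435018]
post top scene [ 535.01179733 -189.24076578  112.        ] side [ 528.55609013 -179.70640779  112.        ]
lid [472.98607842 122.3925251   27.80486881]
[array([490., 144.]), array([459.,  97.])] [array([492., 146.]), array([454., 101.])]
[[ 0.943 -0.    -0.333]
 [ 0.333  0.     0.943]
 [-0.    -1.     0.   ]]
[ 135.01893128 -615.7476608   374.38694877] [ 0.27813574  0.10448325 -0.954874  ] cam in tool [ -77.93174076 -124.07309577   -0.57014733] [0.2970575  0.95487361 0.00581757]
```

```bash
python3 -m inch '[[0.5,40,-3,36,0,0,0],[0.5,40,-3,36,0,0,0],[0.5,40,-3,36,0,0,0],[0.5,40,-3,36,0,0,0],[0.5,40,-3,36,0,0,0],[0.5,40,-3,36,0,0,0],[0.5,40,-3,36,0,0,0],[0.5,40,-3,36,0,0,0],[0.5,40,-3,36,0,0,0],[0.5,40,-3,36,0,0,0],[0.5,40,-3,36,0,0,0],[0.5,40,-3,36,0,0,0],[0.5,40,-3,36,0,0,0],[0.5,40,-3,36,0,0,0],[0.5,40,-3,36,0,0,0],[0.5,40,-3,36,0,0,0]]'
python3 - <<'E'
from h import *
s=arm.read_state();print(s['position'],s['joints'].round(2),s['clock'])
save("wrist","w1.png",None,1.4)
w=cam("wrist");print(w)
for l in("funnel_knob","grinder","lid"):
  for d in arm.masks_of(l,"wrist"):
    print(l,d['conf'],d['extent'],cen(d['mask']))
E
```

```text
clock: 2.38
position: [465.3, -116.4, 280.2]
ee_rot: [-0.697, -0.12, 0.12, 0.697]
contact_force: [-0.4, 0.3, -0.2]
gripper_width: 42.9
[ 465.2562814  -116.39245942  280.21431498] [ 0.09  0.11 -0.28 -0.   -1.17 -1.32] 2.3833
(array([[335.56108608,   0.        , 278.56546898],
       [  0.        , 335.56108608, 212.18314446],
       [  0.        ,   0.        ,   1.        ]]), array([-0.06854699,  0.        ,  0.        ,  0.        ,  0.        ]), array([-1.69864757, -2.40211255, -0.37370234]), array([ 265.27103524, -428.89900382,  288.3739471 ]))
funnel_knob 0.84 [167.5, 171.8, 178.1, 82.5] (np.float64(273.2191908231282), np.float64(217.61664858161527))
grinder 0.89 [168.2, 125.0, 189.8, 129.7] (np.float64(273.2703886532712), np.float64(195.55669888062295))
lid 0.88 [496.4, 257.9, 63.6, 64.2] (np.float64(527.3301918545944), np.float64(288.5307977112083))
lid 0.77 [422.7, 215.5, 68.2, 64.1] (np.float64(453.0677811550152), np.float64(246.82553191489362))
```

View pics/w1.png

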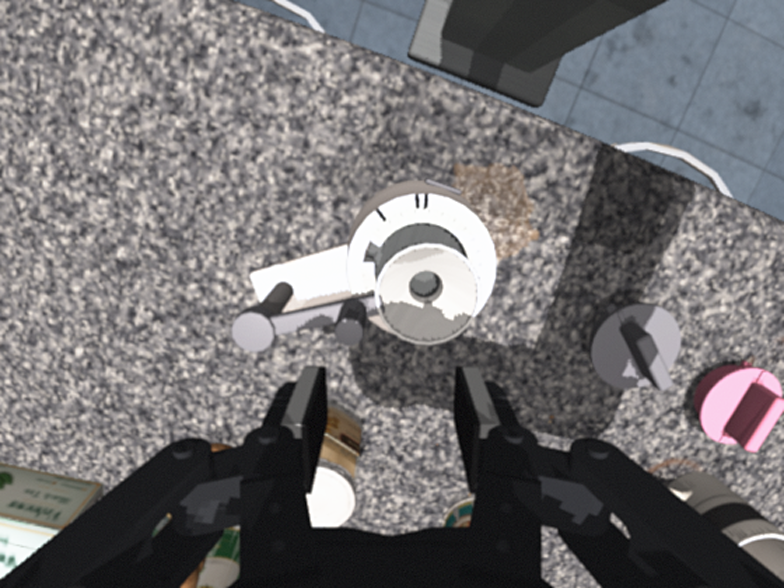

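```bash
python3 - <<'E'
from h import *
im=save("wrist","w1b.png",(150,120,220,140),3.6)
E
```

```text
(no output)
```

View pics/w1b.png

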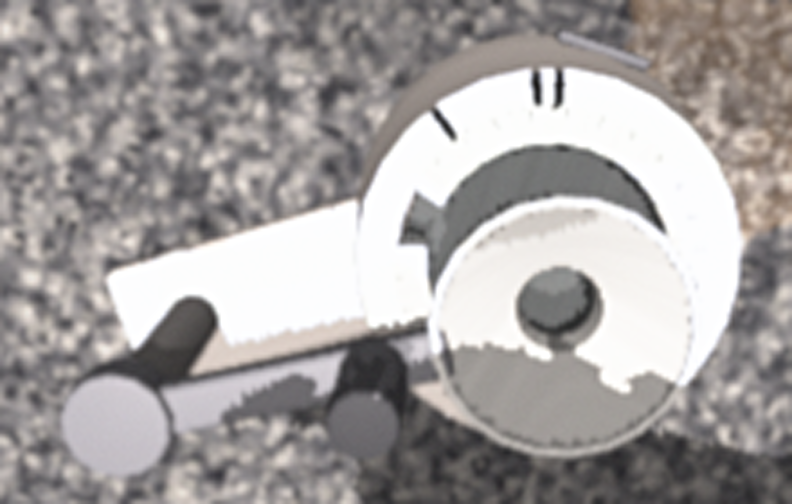

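The enlarged wrist view shows the knob top at about (251,238) full-frame, the post top at (183,238), and the notch at the rim's left at about (268,182). The single pulse ridge is at (273,154).

```bash
python3 - <<'E'
from h import *
from scipy.optimize import least_squares
w=cam("wrist")
f=lambda u,v:(150+u/3.6,120+v/3.6)
P=np.array([onz(w,f(*p),72)[:2] for p in((358,255),(740,235),(548,67),(683,120),(405,120),(720,175),(724,310))])
r=least_squares(lambda q:np.hypot(*(P-q).T)-55,P.mean(0));print('rim',r.x,r.fun.round(1));c=r.x
for n,p in(('notch',(425,222)),('ridge1',(444,124)),('ridge2',(547,88))):
  q=onz(w,f(*p),72)[:2]-c;print(n,np.hypot(*q),np.degrees(np.arctan2(q[1],q[0])))
k=onz(w,f(362,424),148);po=onz(w,f(118,424),112);fu=onz(w,f(563,328),110)
print('knob',k,'post',po,'fun',fu, 'post-grinder',po[:2]-c)
po2=onz(w,f(118,424),118);print(po2[:2]-c,np.hypot(*(po2[:2]-c)), np.hypot(*(k-po)[:2]))
E
```

```text
rim [463.78435043 -93.27620895] [-2.   0.6 -0.6 -0.3  1.  -0.6 -1.1]
notch 35.84441911171715 -89.33663958279138
ridge1 48.273663973940955 -124.43411812893856
ridge2 48.77758868013866 -160.1133094768154
knob [ 496.91318275 -130.86577114  148.        ] post [ 533.06110705 -189.39180867  112.        ] fun [470.34961586 -88.59458073 110.        ] post-grinder [ 69.27675661 -96.11559972]
[ 66.37399252 -95.1821129 ] 116.03939632058064 68.78931239673372
```

```bash
python3 -m inch '[[0.5,2.5,7,-2.4,0,78,0],[0.5,2.5,7,-2.4,0,78,0],[0.5,2.5,7,-2.4,0,78,0],[0.5,2.5,7,-2.4,0,78,0],[0.5,2.5,7,-2.4,0,78,0],[0.5,2.5,7,-2.4,0,78,0],[0.5,2.5,7,-2.4,0,78,0],[0.5,2.5,7,-2.4,0,78,0],[0.5,2.5,7,-2.4,0,78,0],[0.5,2.5,7,-2.4,0,78,0],[0.5,2.5,7,-2.4,0,78,0],[0.5,2.5,7,-2.4,0,78,0],[0.5,2.5,7,-2.4,0,78,0]]'
python3 - <<'E'
from h import *
s=arm.read_state();Rm=R.from_quat(s['ee_rot']).as_matrix();print(s['position'],Rm.round(3),s['joints'].round(2))
save("wrist","w2.png",None,1.4)
print(Rm.T@(np.array([496.5,-131,135])-s['position']))
E
```

```text
clock: 3.72
position: [496.8, -131.4, 210.3]
ee_rot: [-0.617, 0.345, -0.345, 0.617]
contact_force: [-0.4, 0.4, -1.0]
gripper_width: 43.0
[ 496.80989158 -131.43713332  210.33187014] [[ 0.523  0.     0.852]
 [-0.852 -0.     0.523]
 [ 0.    -1.     0.   ]] [ 0.06  0.23 -0.32  0.   -1.02 -2.65]
[-5.35200118e-01  7.53318662e+01 -3.57338256e-02]
```

View pics/w2.png

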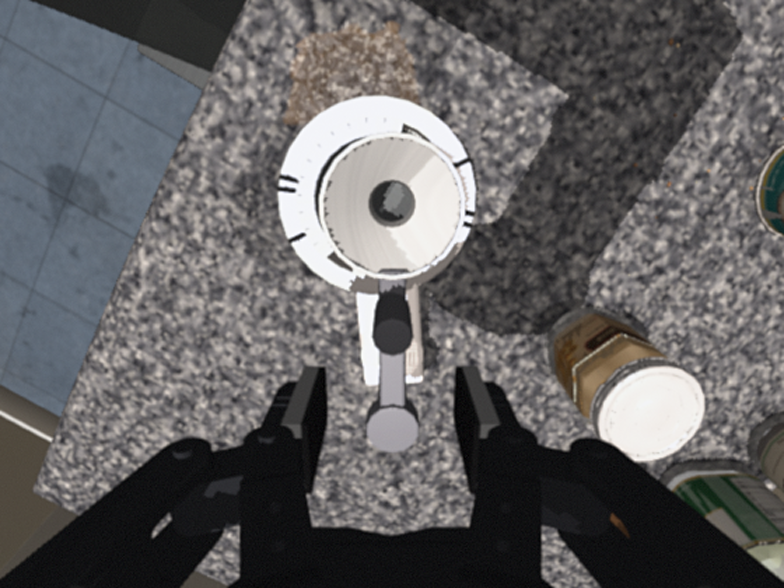

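The arm now points straight up the image, with the knob top at (393,333) on this enlarged view, midway between the fingers. I'll cross-check the knob and rim positions from here.

```bash
python3 - <<'E'
from h import *
from scipy.optimize import least_squares
w=cam("wrist")
f=lambda u,v:(u/1.4,v/1.4)
print('knob',onz(w,f(393,334),148),'post',onz(w,f(393,429),112),'fun',onz(w,f(392,205),110))
P=np.array([onz(w,f(*p),72)[:2] for p in((278,200),(476,195),(377,96),(300,140),(300,252),(460,150))])
r=least_squares(lambda q:np.hypot(*(P-q).T)-55,P.mean(0));print('rim',r.x,r.fun.round(1));c=r.x
for n,p in(('ridge1',(297,238)),('ridge2',(288,185)),('ridge1b',(460,162)),):
  q=onz(w,f(*p),72)[:2]-c;print(n,np.hypot(*q),np.degrees(np.arctan2(q[1],q[0])))
E
python3 -m inch '[[0.5,0,4,0,0,0,0],[0.5,0,7.6,0,0,0,0],[0.5,0,7.6,0,0,0,0],[0,0,7.6,0,0,0,0],[0,0,7.6,0,0,0,0],[0,0,7.6,0,0,0,0],[0,0,7.6,0,0,0,0]]'
```

```text
knob [ 496.88712018 -129.47957822  148.        ] post [ 534.30590469 -189.57752989  112.        ] fun [470.29290087 -86.92460087 110.        ]
rim [465.72400685 -93.85186855] [ 0.5 -0.8  0.9 -1.4 -2.6 -2.4]
ridge1 49.867924131407484 -125.7549600493841
ridge2 50.425015288966414 -160.11060797076527
ridge1b 49.73329625852089 58.35060771679813
clock: 4.35
position: [498.3, -131.0, 136.2]
ee_rot: [-0.616, 0.344, -0.347, 0.617]
contact_force: [1.0, -1.3, -0.6]
gripper_width: 16.3
```

```bash
python3 - <<'E'
from h import *
s=arm.read_state();Rm=R.from_quat(s['ee_rot']).as_matrix()
k=np.array([496.8,-130.6]);p=np.array([533.8,-190.3]);print(np.hypot(*(k-p)))
k=p+(k-p)*70/np.hypot(*(k-p))
for a in range(6,93,6):
    t=np.radians(a);M=np.array([[np.cos(t),-np.sin(t)],[np.sin(t),np.cos(t)]])
    d=p+M@(k-p)-k; print(a,(Rm.T@np.r_[d,0]/10).round(2))
E
```

```text
70.23595945098207
6 [ 0.04 -0.   -0.73]
12 [ 0.16 -0.   -1.45]
18 [ 0.35 -0.01 -2.16]
24 [ 0.62 -0.01 -2.84]
30 [ 0.95 -0.01 -3.5 ]
36 [ 1.36 -0.01 -4.11]
42 [ 1.82 -0.01 -4.68]
48 [ 2.34 -0.01 -5.19]
54 [ 2.91 -0.01 -5.65]
60 [ 3.53 -0.01 -6.05]
66 [ 4.18 -0.01 -6.37]
72 [ 4.87 -0.01 -6.63]
78 [ 5.58 -0.01 -6.82]
84 [ 6.3  -0.01 -6.93]
90 [ 7.03 -0.   -6.97]
```

```bash
python3 -m inch '[[0,0.04,0,-0.73,0,-6,0],[0,0.16,0,-1.45,0,-12,0],[0,0.35,0,-2.16,0,-18,0],[0,0.62,0,-2.84,0,-24,0],[0,0.95,0,-3.5,0,-30,0],[0,1.36,0,-4.11,0,-36,0],[0,1.82,0,-4.68,0,-42,0],[0,2.34,0,-5.19,0,-48,0],[0,2.91,0,-5.65,0,-54,0],[0,3.53,0,-6.05,0,-60,0],[0,4.18,0,-6.37,0,-66,0],[0,4.87,0,-6.63,0,-72,0],[0,5.58,0,-6.82,0,-78,0],[0,6.3,0,-6.93,0,-84,0],[0,7.0,0,-6.97,0,-90,0],[0,7.0,0,-6.97,0,-90,0],[0,7.0,0,-6.97,0,-90,0],[0.5,7.0,0,-6.97,0,-90,0],[0.5,7.0,0,-6.97,0,-90,0],[0.5,7.0,0,-6.97,0,-90,0]]'
```

```text
clock: 6.02
position: [473.8, -226.7, 134.3]
ee_rot: [-0.681, -0.191, 0.191, 0.681]
contact_force: [-0.5, 0.5, -0.0]
gripper_width: 43.1
```

```bash
python3 -m inch '[[0.5,0,-4,0,0,0,0],[0.5,0,-8,0,0,0,0],[0.5,0,-12,0,0,0,0],[0.5,0,-13,0,0,0,0],[0.5,0,-13,0,0,0,0]]'
python3 - <<'E'
from h import *
save("scene","sc3.png",(230,110,200,160),4)
save("wrist","w3.png",None,1.4)
s=arm.read_state();print(s['position'],s['joints'].round(2))
E
```

```text
clock: 6.43
position: [475.8, -227.3, 268.5]
ee_rot: [0.682, 0.194, -0.189, -0.679]
contact_force: [-0.3, -0.5, 0.1]
gripper_width: 42.6
[ 473.60841599 -226.54519144  263.82244806] [-0.14  0.2  -0.21 -0.   -1.15 -0.88]
```

View pics/w3.png

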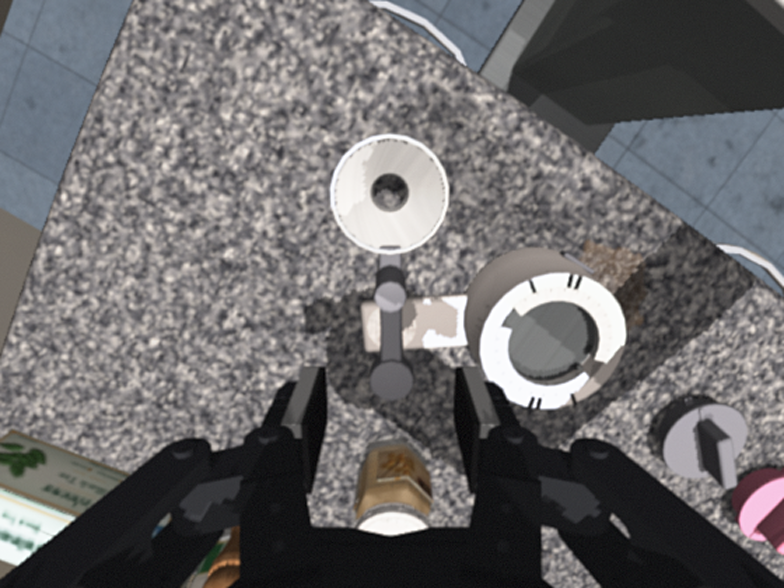

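View pics/sc3.png

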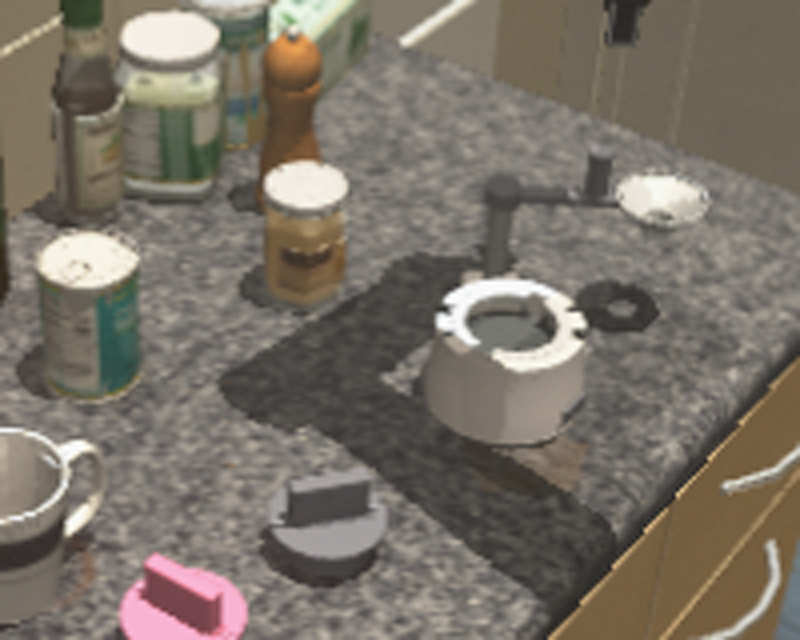

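The funnel is swung clear to the side, with its rim at (390,193) in the wrist view. The mouth is open at (553,340), and the grey lid is at (705,437).

The lid candidates in the scene picture are the grey one at (312,241) and the pink ones at (275,264) and (203,334). The grey one fits because pink is excluded. I'm moving over it now to confirm.

```bash
python3 -m inch '[[0.6,18,2.4,29.8,0,-22.6,0],[0.6,18,2.4,29.8,0,-22.6,0],[0.6,18,2.4,29.8,0,-22.6,0],[0.6,18,2.4,29.8,0,-22.6,0],[0.6,18,2.4,29.8,0,-22.6,0],[0.6,18,2.4,29.8,0,-22.6,0],[0.6,18,2.4,29.8,0,-22.6,0],[0.6,18,2.4,29.8,0,-22.6,0],[0.6,18,2.4,29.8,0,-22.6,0],[0.6,18,2.4,29.8,0,-22.6,0],[0.6,18,2.4,29.8,0,-22.6,0],[0.6,18,2.4,29.8,0,-22.6,0]]'
python3 - <<'E'
from h import *
s=arm.read_state();print(s['position'],s['joints'].round(2),R.from_quat(s['ee_rot']).as_matrix().round(3))
im=save("wrist","w4.png",None,1.4)
for d in arm.masks_of("lid","wrist"): print(d['conf'],d['extent'])
E
```

```text
clock: 7.53
position: [471.4, 120.4, 239.0]
ee_rot: [0.63, 0.32, -0.322, -0.63]
contact_force: [-0.4, -1.0, -0.0]
gripper_width: 51.2
[471.38416519 120.40276618 238.9799993 ] [ 0.58  0.16 -0.34 -0.   -1.08 -1.21] [[ 0.587 -0.003 -0.809]
 [ 0.809 -0.002  0.587]
 [-0.003 -1.     0.001]]
0.98 [408.5, 397.5, 27.7, 22.5]
0.73 [234.8, 146.4, 83.7, 76.8]
0.67 [294.7, 254.1, 46.9, 66.4]
0.6 [66.7, 0.0, 153.2, 68.8]
```

View pics/w4.png

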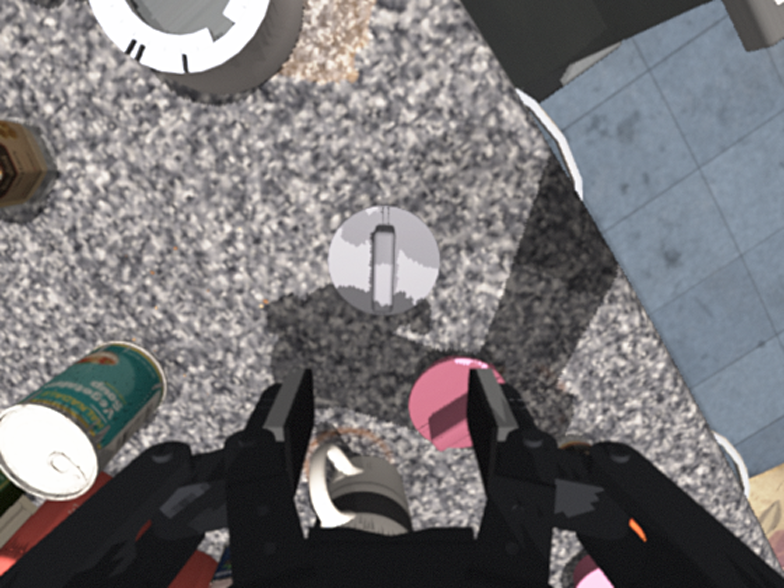

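The grey lid is confirmed at (384,260), with its bar upright in the image from (385,232) to (383,308). The pink look-alike at (455,405) is the decoy.

```bash
python3 - <<'E'
from h import *
save("wrist","w4b.png",(220,130,110,110),5)
w=cam("wrist");f=lambda u,v:(u/1.4,v/1.4)
P=[onz(w,f(*p),31.5-2.5)[:2] for p in((329,260),(440,260),(384,206),(384,317))]
print(np.array(P).round(1),(P[0]+P[1])/2,(P[2]+P[3])/2)
a,b=onz(w,f(385,232),63),onz(w,f(382.5,310),63);print(a,b,(a+b)/2,np.degrees(np.arctan2(*(b-a)[1::-1])),np.linalg.norm(b-a))
E
```

```text
[[507.9  94. ]
 [442.2 141.7]
 [452.2  86.1]
 [501.5 153.4]] [475.04264586 117.86533541] [476.87984523 119.75434245]
[458.91495724  96.91945623  63.        ] [491.72410161 138.91169106  63.        ] [475.31952943 117.91557365  63.        ] 51.99897069721862 53.289658857910794
```

View pics/w4b.png

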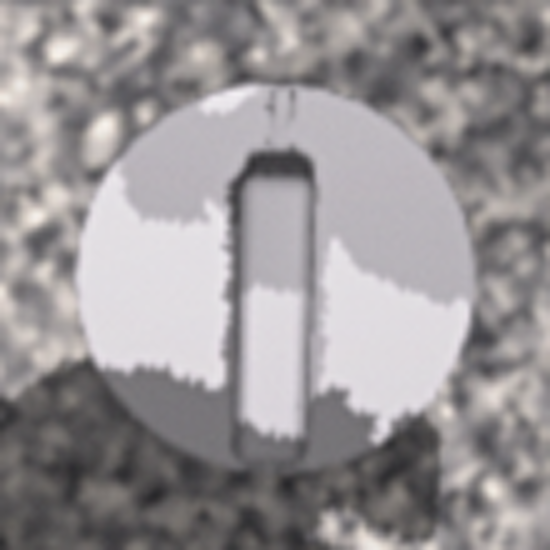

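```bash
python3 -m inch '[[0.6,0.06,4,-0.45,0,1.2,0],[0.6,0.06,8,-0.45,0,1.2,0],[0.6,0.06,12,-0.45,0,1.2,0],[0.6,0.06,14.5,-0.45,0,1.2,0],[0.6,0.06,14.5,-0.45,0,1.2,0],[0.6,0.06,14.5,-0.45,0,1.2,0]]'
python3 - <<'E'
from h import *
s=arm.read_state();print(s['position'],R.from_quat(s['ee_rot']).as_matrix().round(3))
im=save("wrist","w5.png",None,1.4)
w=cam("wrist")
print(proj(w,[[475.4,118.2,63],[475.4,118.2,29],[471.4-0,120.4,63]])*1.4)
E
```

```text
clock: 8.18
position: [476.0, 118.0, 94.9]
ee_rot: [0.634, 0.314, -0.315, -0.633]
contact_force: [0.7, -0.2, 0.6]
gripper_width: 51.5
[476.0283404  118.03717861  94.89896109] [[ 0.604 -0.002 -0.797]
 [ 0.797 -0.002  0.604]
 [-0.003 -1.     0.   ]]
[[392.98652188 364.92606903]
 [392.50004297 330.61457532]
 [405.23213281 363.30346758]]
```

View pics/w5.png

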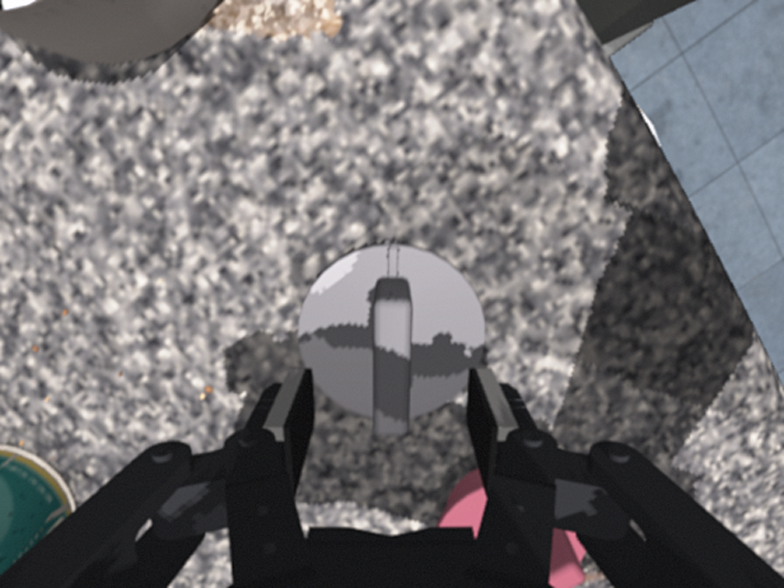

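The bar at (392,365) is upright and centred between the fingers, so I'm going down to grip it.

```bash
python3 -m inch '[[0.6,0,3,0,0,0,0],[0.6,0,4.3,0,0,0,0],[0.6,0,4.3,0,0,0,0],[0,0,4.3,0,0,0,0],[0,0,4.3,0,0,0,0],[0,0,4.3,0,0,0,0],[0,0,4.3,0,0,0,0],[0,0,4.3,0,0,0,0]]'
python3 -m inch '[[0,0,-4,0,0,0,0],[0,0,-8,0,0,0,0],[0,0,-12,0,0,0,0],[0,0,-12,0,0,0,0],[0,0,-12,0,0,0,0]]'
python3 - <<'E'
from h import *
im=save("wrist","w6.png",None,1.4)
s=arm.read_state();Rm=R.from_quat(s['ee_rot']).as_matrix();print(s['position'],Rm.round(3))
E
```

```text
clock: 8.9
position: [477.4, 119.8, 54.2]
ee_rot: [0.633, 0.316, -0.314, -0.633]
contact_force: [-1.1, 0.6, 7.0]
gripper_width: 12.9
clock: 9.32
position: [477.0, 119.8, 175.0]
ee_rot: [-0.633, -0.317, 0.312, 0.634]
contact_force: [-1.1, 0.1, -2.5]
gripper_width: 13.1
[475.55295706 119.06830626 172.82463101] [[ 0.604  0.001 -0.797]
 [ 0.797  0.001  0.604]
 [ 0.002 -1.     0.   ]]
```

View pics/w6.png

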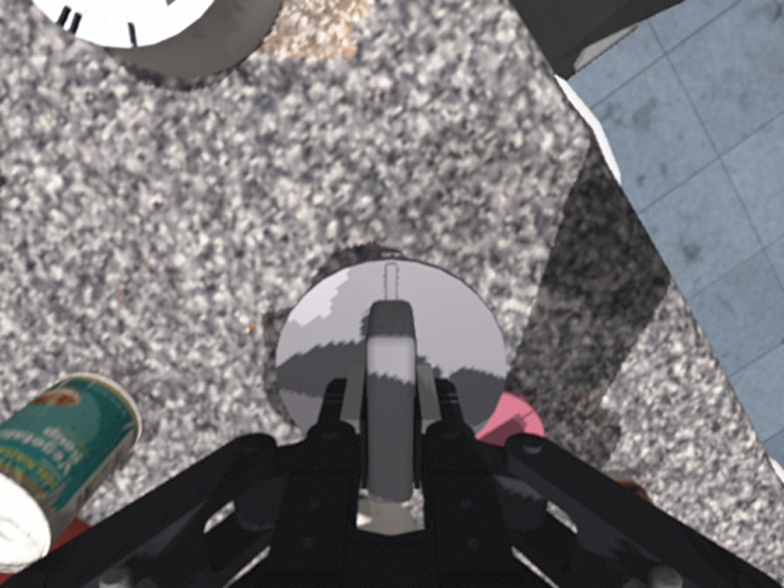

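The lid is held by its bar at (391,400), square between the pads. I'm moving part-way towards the grinder and turning it so the lugs line up with the notches, with the camera above the open mouth.

```bash
python3 -m inch '[[0,-13.1,-2,-8.4,0,-37,0],[0,-13.1,-2,-8.4,0,-37,0],[0,-13.1,-2,-8.4,0,-37,0],[0,-13.1,-2,-8.4,0,-37,0],[0,-13.1,-2,-8.4,0,-37,0],[0,-13.1,-2,-8.4,0,-37,0],[0,-13.1,-2,-8.4,0,-37,0],[0,-13.1,-2,-8.4,0,-37,0],[0,-13.1,-2,-8.4,0,-37,0],[0,-13.1,-2,-8.4,0,-37,0],[0,-13.1,-2,-8.4,0,-37,0],[0,-13.1,-2,-8.4,0,-37,0]]'
python3 - <<'E'
from h import *
im=save("wrist","w7.png",None,1.4)
im=save("wrist","w7b.png",(190,20,180,160),4)
s=arm.read_state();Rm=R.from_quat(s['ee_rot']).as_matrix();print(s['position'],Rm.round(3))
for i in range(4):
  c=cam("wrist");o,d=ray(c,(280,210));arm.get_image("scene");s=arm.read_state();print(s['position'].round(2),o.round(2))
E
```

```text
clock: 10.37
position: [463.9, -35.6, 192.1]
ee_rot: [-0.5, -0.499, 0.5, 0.501]
contact_force: [0.2, 0.1, -1.7]
gripper_width: 13.1
[463.95609348 -35.75688302 192.26149249] [[ 0.002 -0.    -1.   ]
 [ 1.     0.     0.002]
 [ 0.    -1.     0.   ]]
[463.99 -35.82 192.3 ] [ 463.82 -114.11  316.34]
[463.98 -35.87 192.31] [ 463.81 -114.18  316.38]
[463.98 -35.94 192.34] [ 463.8  -114.23  316.4 ]
[464.   -35.99 192.38] [ 463.79 -114.28  316.42]
```

View pics/w7.png

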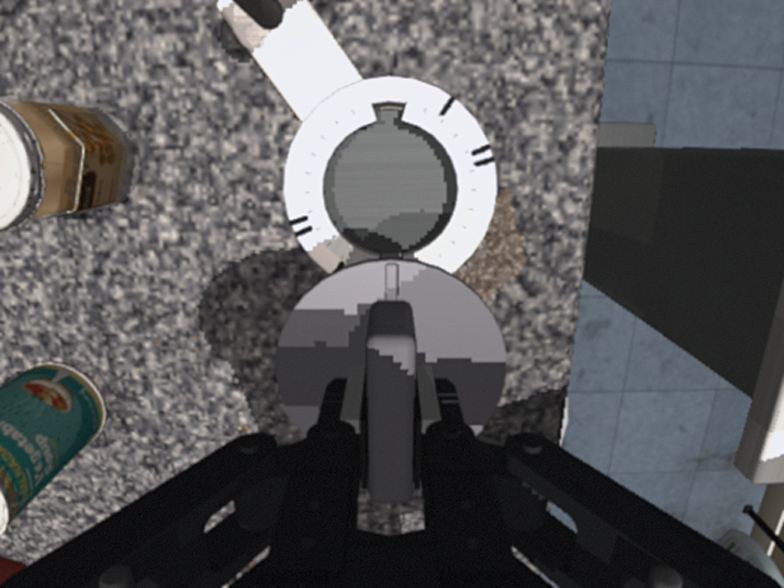

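View pics/w7b.png

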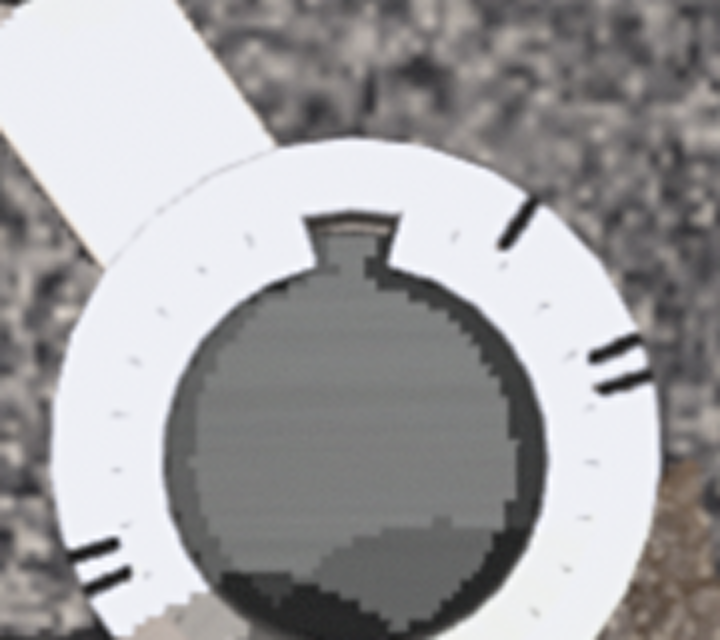

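The mouth is open at about (392,185) in the wrist view, with a notch straight up at (389,112). The held lid's bar is parallel to the notch line.

```bash
python3 - <<'E'
from h import *
from scipy.optimize import least_squares
w=cam("wrist");s=arm.read_state();T=s['position'];print(T)
f=lambda u,v:(190+u/4,20+v/4);g=lambda u,v:(u/1.4,v/1.4)
for pts,rad in((((52,450),(660,450),(355,140),(95,290),(560,225),(618,300)),55),(((164,455),(548,455),(270,290),(440,290)),34.5)):
  P=np.array([onz(w,f(*p),72)[:2] for p in pts])
  r=least_squares(lambda q:np.hypot(*(P-q[:2]).T)-q[2],[464,-93,rad]);print('free',r.x,r.fun.round(1))
  r=least_squares(lambda q:np.hypot(*(P-q).T)-rad,P.mean(0));print('fixed',r.x,r.fun.round(1))
  if rad==55:c=r.x
n=(onz(w,f(303,217),72)+onz(w,f(402,214),72))/2;q=n[:2]-c;print('notch',q,np.degrees(np.arctan2(q[1],q[0])))
n=(onz(w,f(318,265),72)+onz(w,f(388,265),72))/2;q=n[:2]-c;print('notch in',q,np.degrees(np.arctan2(q[1],q[0])))
q=onz(w,f(518,224),72)[:2]-c;print('ridge1 +35',np.degrees(np.arctan2(q[1],q[0]))+35)
q=onz(w,f(620,365),72)[:2]-c;print('ridge2 +70',np.degrees(np.arctan2(q[1],q[0]))+70)
# lid
zt=T[2]+11; zf=T[2]-23.5
P=np.array([onz(w,g(*p),zf)[:2] for p in((275,360),(507,360),(391,259),(310,290),(470,287))])
r=least_squares(lambda q:np.hypot(*(P-q).T)-41,P.mean(0));print('lid flange',r.x,r.fun.round(1),r.x-T[:2])
r=least_squares(lambda q:np.hypot(*(P-q[:2]).T)-q[2],np.r_[P.mean(0),41]);print('lid flange free',r.x,r.fun.round(1))
for p in((391,335),(391,498)): print('bar',onz(w,g(*p),zt)-T)
E
```

```text
[463.99852713 -35.99120009 192.38062184]
free [463.52786494 -92.66139533  54.40936259] [-0.1  0.3  0.3  0.1 -0.2 -0.3]
fixed [463.52877709 -91.85127137] [-0.7 -0.2  0.5 -0.1 -0.2 -0.4]
free [463.34085614 -91.91874336  34.4582533 ] [-0.   0.   0.1 -0.1]
fixed [463.34088277 -91.86846681] [-0.1 -0.   0.1 -0.1]
notch [  0.33954464 -43.42752588] -89.55203346086282
notch in [  0.26545501 -35.34079626] -89.5696428049407
ridge1 +35 -88.61589443831315
ridge2 +70 -88.12615187609813
lid flange [463.34966139 -38.70956626] [-0.4 -0.5  0.2 -0.2  0. ] [-0.64886573 -2.71836617]
lid flange free [463.35146435 -39.39582422  40.46074245] [ 0.1 -0.   0.1 -0.2  0. ]
bar [ -0.49942357 -31.82106863  11.        ]
bar [-0.46281588 20.53287196 11.        ]
```

```bash
python3 -m inch '[[0,-4,0,0,0,0,0],[0,-5.36,2,-0.04,0,0,0],[0,-5.36,5.4,-0.04,0,0,0],[0,-5.36,5.4,-0.04,0,0,0],[0,-5.36,5.4,-0.04,0,0,0],[0,-5.36,5.4,-0.04,0,0,0]]'
python3 - <<'E'
from h import *
s=arm.read_state();print(s['position'],s['contact_force'])
save("scene","sc8.png",(300,130,120,100),6)
save("side","si8.png",(270,130,110,90),6)
save("wrist","w8.png",None,1.4)
a,b=cam("scene"),cam("side")
print((proj(a,[[463.7,-92.6,72]])-[300,130])*6,(proj(b,[[463.7,-92.6,72]])-[270,130])*6)
E
```

```text
clock: 11.17
position: [465.3, -89.5, 139.5]
ee_rot: [0.501, 0.5, -0.499, -0.5]
contact_force: [0.8, -0.7, -1.6]
gripper_width: 12.8
[465.2801958  -89.50504738 139.50306259] [ 0.78133096 -0.72573754 -1.59912082]
[[349.08359154 362.59137025]] [[316.98701309 363.47669421]]
```

View pics/sc8.png

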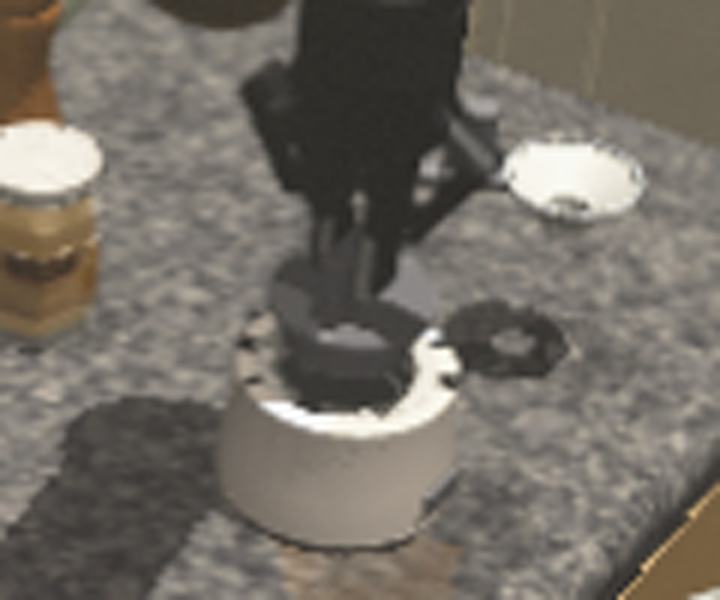

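View pics/si8.png

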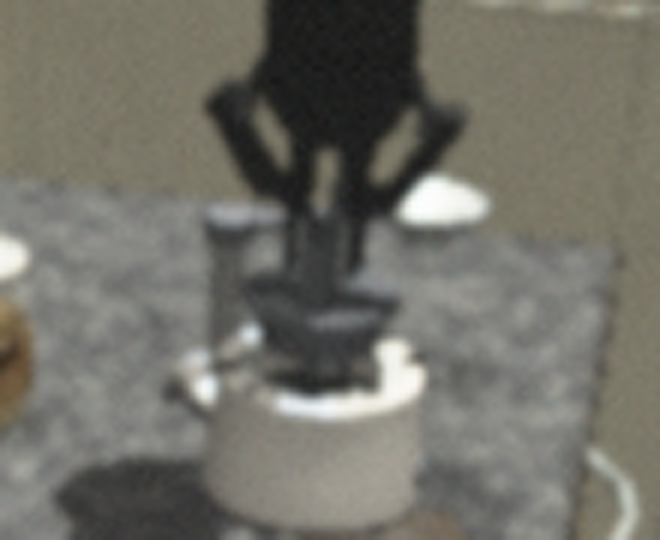

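View pics/w8.png

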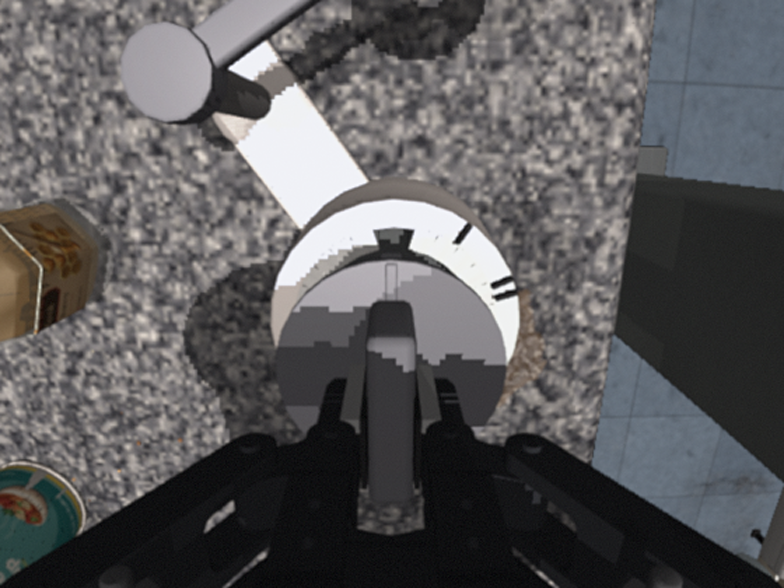

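```bash
python3 - <<'E'
from h import *
from scipy.optimize import least_squares
im=save("wrist","w8b.png",(180,120,200,150),4)
w=cam("wrist");s=arm.read_state();T=s['position'];print(T)
g=lambda u,v:(u/1.4,v/1.4)
P=np.array([onz(w,g(*p),72)[:2] for p in((272,300),(520,310),(395,198),(310,230),(475,225),(500,258),(286,260))])
for z in(1,0):
  r=least_squares(lambda q:np.hypot(*(P-q[:2]).T)-(q[2] if z else 55),[464,-93,55]);print(r.x,r.fun.round(1))
q=onz(w,g(393,238),72);print('notch',q)
zf=T[2]-23.5
P=np.array([onz(w,g(*p),zf)[:2] for p in((275,360),(507,360),(391,259),(310,290),(470,287))])
r=least_squares(lambda q:np.hypot(*(P-q).T)-41,P.mean(0));print('lid flange',r.x,r.fun.round(1),r.x-T[:2])
print(arm.read_state()['position'])
E
```

```text
[465.23693937 -89.22640766 139.80971798]
[463.11946762 -93.49006555  54.29114181] [-0.1  0.6  0.3  0.1  0.3 -1.1 -0.1]
[463.13068727 -92.50517557  55.        ] [-0.6 -0.   0.5  0.1  0.4 -1.2 -0.3]
notch [ 463.93939039 -131.73932868   72.        ]
lid flange [464.68743004 -91.94460057] [-0.3 -0.5  0.2 -0.2  0. ] [-0.54950933 -2.71819291]
[465.23693937 -89.22640766 139.80971798]
```

View pics/w8b.png

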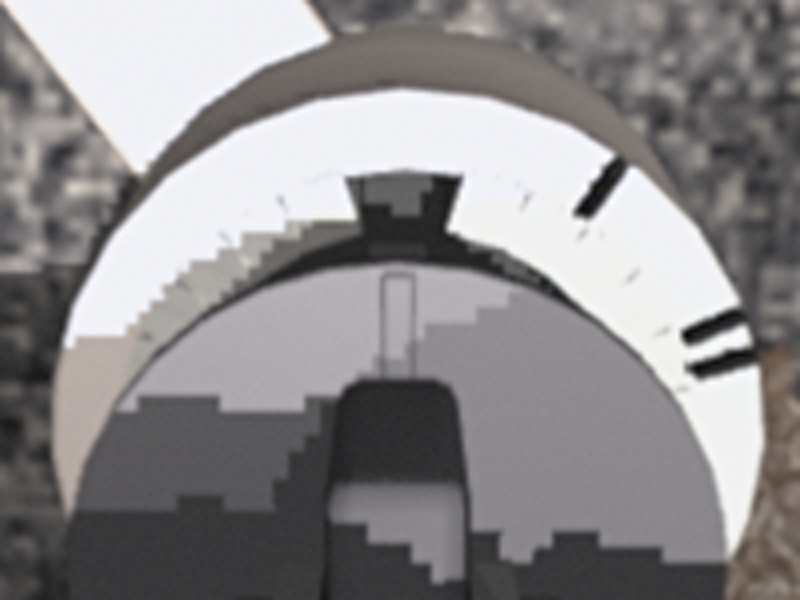

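```bash
python3 -m inch '[[0,-0.07,0,0.13,0,0,0],[0,-0.07,0.6,0.13,0,0,0],[0,-0.07,1.2,0.13,0,0,0],[0,-0.07,1.8,0.13,0,0,0],[0,-0.07,1.8,0.13,0,0,0],[0,-0.07,1.8,0.13,0,0,0]]'; python3 -m inch '[[0,0,0.5,0,0,0,0],[0,0,1,0,0,0,0],[0,0,1,0,0,0,0],[0,0,1,0,0,0,0]]'
```

```text
clock: 11.87
position: [462.7, -90.4, 119.7]
ee_rot: [-0.5, -0.499, 0.5, 0.501]
contact_force: [0.6, 0.5, -2.4]
gripper_width: 13.0
clock: 12.2
position: [462.7, -90.4, 109.9]
ee_rot: [-0.5, -0.499, 0.5, 0.501]
contact_force: [0.5, -0.3, -0.9]
gripper_width: 13.2
```

```bash
python3 -m inch '[[0,0,0.3,0,0,0,0],[0,0,0.6,0,0,0,0],[0,0,0.6,0,0,0,0],[0,0,0.6,0,0,0,0]]'; python3 -m inch '[[0,0,0.15,0,0,0,0],[0,0,0.25,0,0,0,0],[0,0,0.25,0,0,0,0],[0,0,0.25,0,0,0,0]]'
```

```text
clock: 12.53
position: [463.2, -90.4, 104.4]
ee_rot: [0.501, 0.5, -0.499, -0.5]
contact_force: [0.6, -0.6, -1.2]
gripper_width: 13.0
clock: 12.87
position: [463.2, -90.5, 104.2]
ee_rot: [0.501, 0.5, -0.5, -0.5]
contact_force: [-5.3, 1.3, 16.8]
gripper_width: 13.1
```

```bash
python3 -m inch '[[0,0,-0.05,0,0,0,0],[0,0,-0.05,0,0,0,0]]'; python3 - <<'E'
from h import *
save("wrist","w9.png",None,1.4)
save("side","si9.png",(270,130,110,90),6)
E
```

```text
clock: 13.03
position: [463.2, -90.5, 104.3]
ee_rot: [0.501, 0.5, -0.499, -0.5]
contact_force: [-4.9, 0.9, 12.2]
gripper_width: 13.1
```

View pics/w9.png

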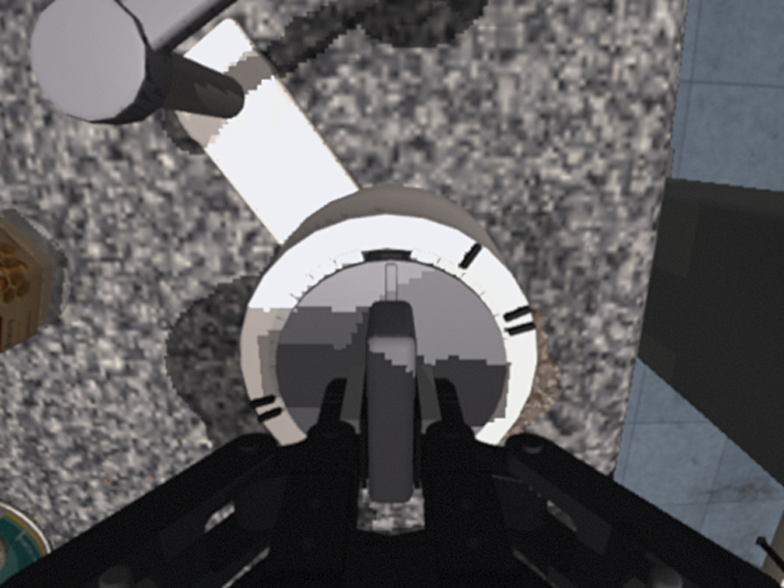

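View pics/si9.png

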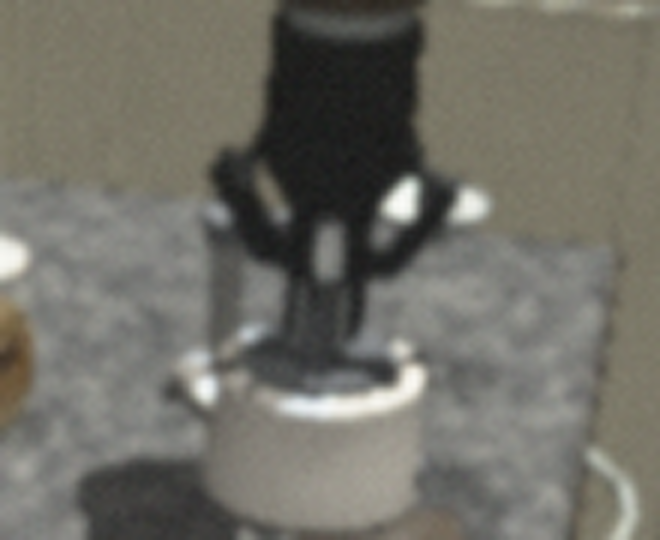

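The lid sits fully down: its flange is flush inside the ridge circle and the bar points at the notch at (388,255). I'm now twisting clockwise about the lid axis, which is 2.5 mm off the TCP.

```bash
python3 -m inch '[[0,0,-0.03,-0.02,0,4,0],[0,0,-0.03,-0.03,0,8,0],[0,-0.01,-0.03,-0.05,0,12,0],[0,-0.01,-0.03,-0.07,0,16,0],[0,-0.02,-0.03,-0.09,0,20,0],[0,-0.02,-0.03,-0.1,0,24,0],[0,-0.03,-0.03,-0.12,0,28,0],[0,-0.03,-0.03,-0.12,0,28,0],[0,-0.03,-0.03,-0.12,0,28,0]]'; python3 - <<'E'
from h import *
s=arm.read_state();print(s['wrist_torque'],R.from_quat(s['ee_rot']).as_matrix().round(3))
save("wrist","w10.png",None,1.4)
E
```

```text
clock: 13.88
position: [465.2, -90.7, 104.2]
ee_rot: [0.607, 0.365, -0.363, -0.606]
contact_force: [-2.0, -0.5, 8.1]
gripper_width: 13.1
[0.07243815 0.50853579 0.01397306] [[ 0.471  0.003 -0.882]
 [ 0.882 -0.     0.471]
 [ 0.001 -1.    -0.003]]
```

View pics/w10.png

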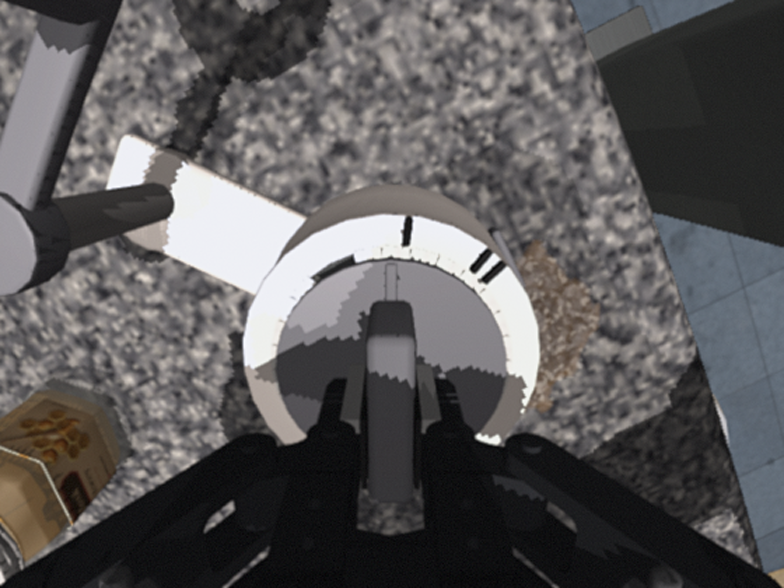

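The lid has turned 28° and the bar is still square in the grip. The single ridge at (407,230) is just right of the bar axis at 391, so I'm finishing with 8° more.

```bash
python3 -m inch '[[0,0,0,-0.02,0,4,0],[0,-0.01,0,-0.03,0,8,0],[0,-0.01,0,-0.03,0,8,0],[0,-0.01,0,-0.03,0,8,0],[0,-0.01,0,-0.03,0,8,0],[0,-0.01,0,-0.03,0,8,0]]'; python3 - <<'E'
from h import *
s=arm.read_state();Rm=R.from_quat(s['ee_rot']).as_matrix();print(s['wrist_torque'],90-np.degrees(np.arctan2(Rm[1,0],Rm[0,0])),s['joint_vel'].round(3))
save("wrist","w11.png",None,1.4);save("scene","sc11.png",None,1)
from scipy.optimize import least_squares
E
```

```text
clock: 14.43
position: [465.5, -91.0, 104.3]
ee_rot: [0.631, 0.321, -0.32, -0.63]
contact_force: [-2.0, 0.1, 8.1]
gripper_width: 13.2
[0.16303494 0.48849244 0.10440048] 36.0665826528682 [-0.001  0.    -0.001  0.001  0.001  0.   ]
```

View pics/w11.png

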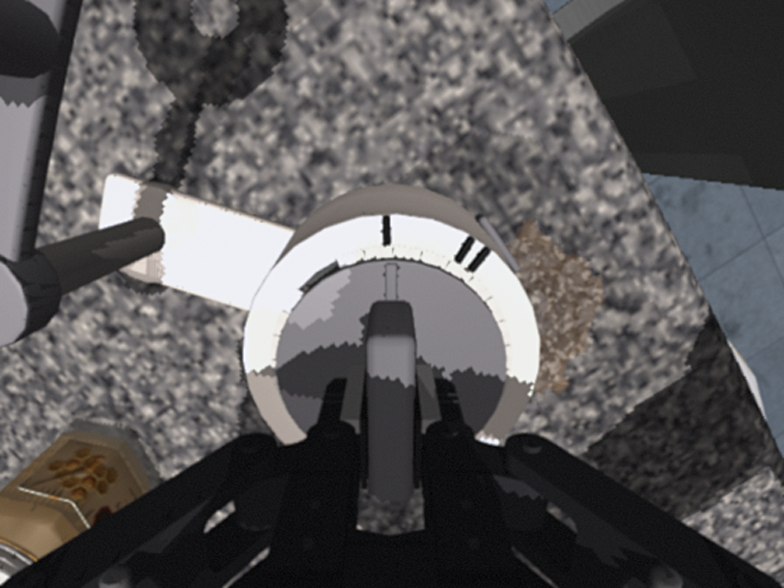

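View pics/sc11.png

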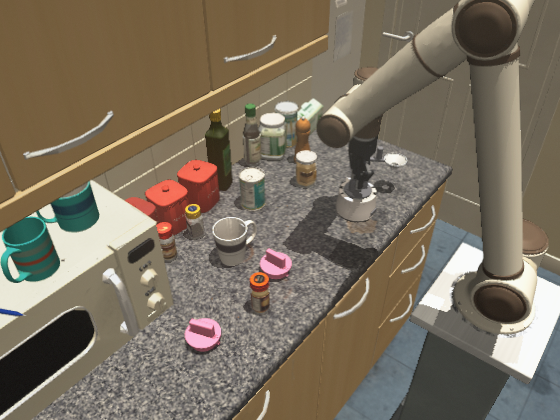

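The bar at x≈391 points at the single ridge at (387,230), and the funnel is clear in the scene at (396,160). The spice jar, honey and mug are where they were. Forces are steady, so I'm handing in.

```bash
python3 - <<'E'
from bench import arm
print(arm.job_done())
E
```

```text
the job is handed in; nothing more can be done
None
```

I handed the job in at about 14.5 s of the 56 s, with the gripper still holding the lid at the pulse marks. No verdict was reported.

- **Funnel:** I gripped the knob, swung it 90° anticlockwise and let go. In later pictures it stood clear of the mouth and had stayed put.
- **Lid:** I chose the grey lid, not the pink look-alikes, and lowered it into the socket with its lugs lined up with the notches. It reached its stop with the tool at 104.2 mm. That is 50 mm above the 54.2 mm it had when the lid stood on the worktop, so it is fully down.
- **Twist:** I turned the lid 36° clockwise, short of the click. The last picture shows the bar pointing at the single ridge, about 1° past it. I could not read the ring angle directly. Allowing for its lag, it should be about 0.57–0.63 rad.
- **Last checks:** The grip opening was steady at 13.2 mm, with about 8 N still pressing down on the lid. The spice jar, honey jar and mug looked unmoved in the final scene picture.
- **Disagreements:** My position estimates for the socket differed by 1–2 mm between views. I corrected the lid's position from the last wrist picture before lowering it.

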